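# Unlatch and slide open the filter lid of a bench aspirator

### The job

Press the snap tab of the filter housing all the way in, then push the released lid off its seat and along its guides onto the parking deck until the filter opening is completely uncovered. Only press and push: do not pick up or tip the lid, let it lie flat in the guides at rest, and leave the vial, the bottle, the tip box and the dish standing where they are.

Things in the scene. Friction and masses are not known exactly. Their poses are not given: they have to be found in the camera images.
- unit: White low filter housing, fixed. Origin on the bench below the centre of the lid's seat; +x is the way the lid slides off, +z up. In its frame (mm): body x -75 to 192, y -85 to 55, flat deck at z 60. Guide rails 6 high, 6 thick, inner faces at y -41.5 and 41.5. Stops 6 high close the lane at x -56.5 and x 180. Snap tab and vial stand on the side ledge, y -47.5 to -85.
- opening (a point): Centre of the filter opening at deck height, (0, 0, 60) mm in the housing's frame. The opening spans x -42 to 42, y -30 to 30, 30 mm deep, with a white pleated filter inside; the lid covers it at the start and it is completely uncovered once the lid has travelled 97 mm.
- parking (a point): Middle of the flat parking deck between the rails, (118, 0, 60) mm in the housing's frame; the deck runs from x 42 (opening's edge) to the end stop at x 180.
- lid: Loose grey plate 110 x 80 x 8 mm (x, y, z), about 150 g, flat on the deck between the rails. Origin: centre of its underside, at the start (0, 0, 60) mm in the housing's frame, axes alike. The tab's catch stops it after about 3 mm; once the tab is in it slides 125 mm along the housing's +x to the end stop, with only 1 to 2 N. The plate behind the rib (x -55 to -20) is flat.
- rib (a point): Middle of the top edge of the lid's push rib, (-15, 0, 26) mm in the lid's frame. The rib stands 18 mm high across the plate's top: 10 mm thick (x -20 to -10), 60 mm long (y). Push it from its -x side.
- tab_top (a point): Centre of the top face (26 x 24 mm, three thin dark lines) of the snap tab, an upright grey block at (65, -64) mm in the housing's frame. Its top is 76 mm above the bench when out, 68 mm when fully in. It carries, inside the rail, a small grey catch 10 x 26 mm that stands 6.5 mm above the deck before the lid's +x edge and sinks below the deck with the tab.
- tab (a joint): Travel of the snap tab straight down, m: 0 out (locked), 0.008 fully in against a solid stop (released). It moves with about 4 to 5 N and stays where it is left; it may start up to 1 mm in.
- vial: Amber vial with white cap, 22 mm diameter, 45 mm tall, standing loose on the housing's side ledge behind the tab; origin at the centre of its underside. Leave it alone.
- bottle: Glass bottle with white cap, 60 mm diameter, 115 mm tall, on the bench beyond the seat's end of the housing; origin at the centre of its underside. Leave it alone.
- tipbox: Closed pipette tip box with blue base and clear lid, 115 x 75 x 55 mm, on the bench on the tab's side of the housing; origin at the centre of its underside. Leave it alone.
- dish: Closed glass Petri dish, 92 mm diameter, 16 mm high, on the bench beyond the parking deck's end; origin at the centre of its underside. Leave it alone.

How it is judged:
By the outcome, as a careful person would: the job done as asked, in the order asked, and still so for the second after the job is handed in, with the robot touching nothing.
It also fails if it takes over 42 s, if anything falls off the work surface, if the arm or the gripper's body presses on something with over 40 N, if the wrist force passes 120 N, or if a joint passes its speed limit or range.

### The arm

A 7-joint arm with a two-finger parallel gripper is mounted at the origin on the work surface. World frame = base frame: x ahead of the robot, y to its left, z up, the work surface at z = 0. Lengths are in m, angles in rad, forces in N, time in s.
With the tool pointing down it reaches from about 0.425 to 0.825 m from the base axis. Payload 3.6 kg.
Tool frame: the origin (TCP) lies midway between the tips of the shut fingers; the grasp point (between the pads) lies 19 mm behind it; z points along the fingers, y is the line along which they close (so a half turn about z gives the same grasp; the last joint's range is limited). The gripper opens to 93 mm and grips with 3 to 60 N. Pads are 15 mm wide; open, the fingers measure 128 mm over their backs; the gripper's body (75 mm by 188 mm) begins 65 mm behind the grasp point.
Start: joints at [-1.173, 0.615, -0.013, 1.423, 0.008, 1.103, -0.04], TCP at [0.268, 0.592, 0.219] pointing down, gripper open.
Joint ranges: [-3.12, 3.12], [-0.3, 2.06], [-1.34, 1.32], [0.26, 2.42], [-1.36, 4.5], [0.01, 1.98], [-2.84, 2.84]. Speed limits (rad/s): [2.79, 2.79, 3.14, 3.14, 3.14, 3.14, 3.14].

### API

Orientations are given as a unit quaternion [x, y, z, w].
In Python, from rig import bot, effector, solve_ik, optics, order, models, monitor gives the robot as it stands. Calls block until the motion is done:
- bot.movep(position, orientation): joint-space move of the TCP to a pose.
- bot.move_l(position, rotation=None, v=0.15, stop_force=None): straight line of the TCP; rotation=None keeps the orientation; v is the mean speed in m/s. With stop_force (N) it stops when the force on the tool has changed by that much, and returns True; else False.
- bot.move_joints(angles): joint-space move.
- effector.grip(opening, squeeze=None): opening from 0.0 (shut) to 1.0 (fully open); squeeze is the grip in N (None keeps the last); returns when the fingers have stopped.
- bot.pause(seconds).
- solve_ik(position, orientation): joint angles nearest the present ones, or None.
- optics.capture(name): name is "scene" or "top" or "wrist"; returns (picture, depth): 420x560x3 uint8, blue, green, red; 420x560 float32, m along the optical axis (not along the pixel's ray), 0 where there is no reading.
- optics.get_calibration(name): a dict with "camera_matrix" (3x3 intrinsics, pixels), "k1" (the pictures are not rectified: a ray, as slopes to the right and down, at radius r is drawn at 1 + k1 r^2 times it, then the intrinsics apply), "R" (3x3) and "t" (3): a world point X has camera coordinates R X + t. Camera axes: x right, y down, z forward; pixel columns grow to the right and rows downward; lengths in m; the calibration is good to about 2 mm. A picture is of the moment at which its call begins: read the wrist's pose just before it. get_calibration takes no time and is no camera call; for the wrist camera it gives the pose at the moment of the call.
A pose or a line that the arm cannot do raises bot.MotionError and nothing moves.
- order.job_done(): hands the job in; it is judged then, once.
Trained networks look in the newest picture that a camera, given by its name, has taken for a name from the list of things; names that differ only in an ending like _2 or _b are one class to them, and where a whole thing is asked for, a point or a joint stands for the part that bears it (a point fixed in the world has none). Each returns a list of dicts, best first, with "conf" (0 to 1); they miss things now and then, are a little off and sometimes report something else, mostly with a low value. They report only what shows in the picture. A call takes as long as a camera call.
- models.boxes_of(thing, camera): "rect" ([centre column, centre row, width, height] as shares, 0 to 1, of the picture: columns of its width, rows of its height, round what is visible of it).
Readings, each from a call of its own:
- monitor.read_time_s(): time.
- monitor.read_q(): joint angles.
- monitor.read_qd(): joint speeds.
- monitor.read_tau(): joint torques, N m.
- monitor.read_position(): TCP position.
- monitor.read_orientation(): TCP orientation.
- monitor.read_force(): force on the tool from outside, world axes, zero at the start.
- monitor.read_wrist_torque(): the same for the moment, N m.
- monitor.read_finger_gap(): opening from 0.0 (shut) to 1.0 (fully open).
- monitor.read_finger_force(): force on a finger pad.
Only numpy, scipy, OpenCV 4.12 (cv2) and the standard library are available. Lean on these libraries where they do the work, as an engineer would, in place of code of your own. Each camera call takes 0.05 s, during which the arm holds its last target. There are 200 camera calls.

## Working session

There is one attempt and no reset: what is moved stays moved. The work goes in short steps, each a Python script; the robot and the scene stay as the last script left them, time stands still between calls to the robot, and variables do not carry over. Pictures are saved under pics/ and viewed, at most 10 in all, crops included, and the job is handed in when it is done.

```bash
mkdir -p pics
cat > h.py <<'E'
import numpy as np, cv2
from rig import bot, effector, solve_ik, optics, order, models, monitor
def cap(n):
    c=optics.get_calibration(n); p,d=optics.capture(n); return p,d,c
def world(u,v,d,c):
    K=np.array(c["camera_matrix"]); dist=np.array([c["k1"],0,0,0.])
    xy=cv2.undistortPoints(np.array([[[u,v]]],float),K,dist)[0,0]
    return np.array(c["R"]).T@(np.array([xy[0]*d,xy[1]*d,d])-np.array(c["t"]))
E
python3 - <<'E'
from h import *
for n in("scene","top"):
    p,d,c=cap(n); cv2.imwrite(f"pics/{n}0.png",p); np.savez(f"{n}0.npz",d=d)
    for t in("unit","lid","rib","tab","vial","bottle","tipbox","dish"):
        for b in models.boxes_of(t,n)[:2]:
            r=b["rect"]; u,v=r[0]*560,r[1]*420
            dd=d[int(v),int(u)]
            print(n,t,round(b["conf"],2),np.round([u,v,r[2]*560,r[3]*420]),np.round(world(u,v,dd,c),3))
print(monitor.read_time_s(),monitor.read_orientation())
E
```

```text
scene unit 0.89 [245. 218. 155. 133.] [ 0.565 -0.009  0.065]
scene rib 0.75 [214. 214.  78.  60.] [ 0.536 -0.052  0.084]
scene rib 0.42 [244. 218. 161. 132.] [ 0.565 -0.01   0.065]
scene tab 0.7 [214. 214.  75.  57.] [ 0.522 -0.042  0.068]
scene tab 0.66 [261. 209.  33.  22.] [0.578 0.018 0.077]
scene vial 0.59 [220. 238.  17.  28.] [ 0.6   -0.085  0.101]
scene bottle 0.98 [156. 283.  43.  60.] [ 0.586 -0.2    0.077]
scene tipbox 0.59 [318. 260.  81.  81.] [0.711 0.024 0.054]
scene dish 0.75 [339. 179.  40.  33.] [0.576 0.232 0.016]
top unit 0.97 [299. 248. 136.  69.] [ 0.526 -0.002  0.064]
top lid 0.57 [317. 253.  48.  38.] [ 0.515 -0.041  0.064]
top rib 0.69 [317. 255.  52.  39.] [ 0.511 -0.041  0.066]
top tab 0.51 [288. 236.   8.  24.] [0.552 0.022 0.056]
top tab 0.18 [196. 232.  42.  39.] [0.566 0.239 0.016]
top vial 0.47 [296. 245. 133.  69.] [0.532 0.005 0.066]
top bottle 0.85 [385. 232.  32.  27.] [ 0.557 -0.181  0.111]
top tipbox 0.73 [280. 178.  54.  33.] [0.684 0.04  0.058]
top dish 0.78 [192. 231.  40.  36.] [0.566 0.247 0.017]
top dish 0.31 [297. 245. 133.  69.] [0.532 0.003 0.067]
0.9 [ 2.10780522e-01  9.77533412e-01 -8.78127593e-06 -2.07210867e-05]
```

Run:
```python
import cv2,numpy as np
p=cv2.imread("pics/scene0.png")[120:330,120:380];q=cv2.imread("pics/top0.png")[150:310,170:420]
a=cv2.resize(p,(520,420),interpolation=cv2.INTER_CUBIC)
cv2.imwrite("pics/a.png",cv2.resize(p,None,fx=2.8,fy=2.8,interpolation=2));cv2.imwrite("pics/b.png",cv2.resize(q,None,fx=3,fy=3,interpolation=2))
```

```text
(no output)
```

View pics/a.png

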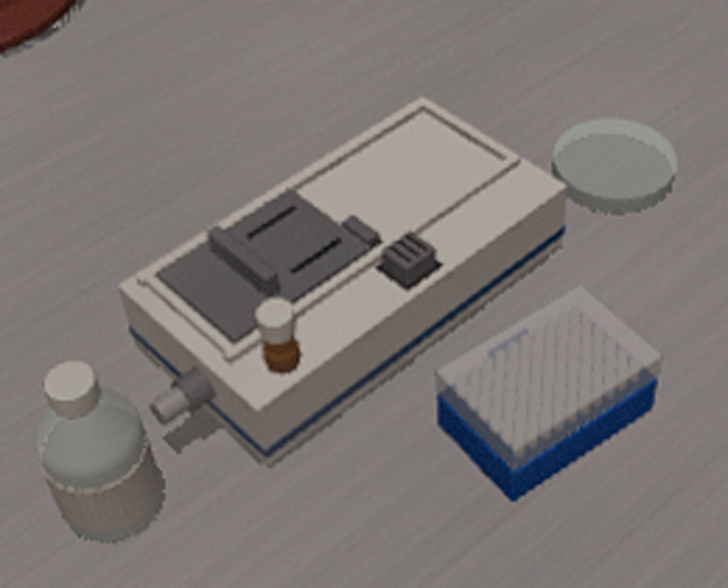

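View pics/b.png

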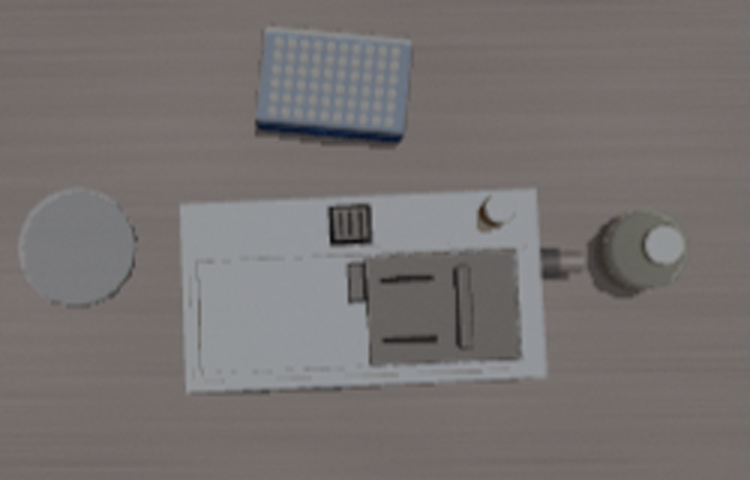

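```bash
cat >> h.py <<'E'
def ray(u,v,z,c):
    a=world(u,v,1.,c); o=-np.array(c["R"]).T@np.array(c["t"]); return o+(a-o)*(z-o[2])/(a[2]-o[2])
def fit(L,W):  # 2D rigid fit local->world
    L=np.array(L,float);W=np.array(W)[:,:2]; l=L-L.mean(0);w=W-W.mean(0)
    th=np.arctan2((l[:,0]*w[:,1]-l[:,1]*w[:,0]).sum(),(l*w).sum())
    R=np.array([[np.cos(th),-np.sin(th)],[np.sin(th),np.cos(th)]]); t=W.mean(0)-R@L.mean(0)
    return th,R,t,np.linalg.norm(L@R.T+t-W,axis=1)
E
python3 - <<'E'
from h import *
L=np.array([(192,-85),(-75,-85),(-75,55),(192,55)])/1000
for n,px in(("top",np.array([(181,205),(536,189),(546,377),(187,392)])/3+[170,150]),("scene",np.array([(565,188),(262,408),(122,287),(422,98)])/2.8+[120,120])):
    c=optics.get_calibration(n); W=[ray(u,v,.06,c) for u,v in px]
    th,R,t,r=fit(L,W); print(n,np.degrees(th),t,r, "tab",R@[.065,-.064]+t)
    if n=="top":
        g=[("tab",350,224,.076),("rib",464,306,.086),("vialcap",494,212,.105)]
        for k,u,v,z in g: print(k,(R.T@(ray(u/3+170,v/3+150,z,c)[:2]-t))*1000)
print(optics.get_calibration("wrist")["t"],monitor.read_position())
E
```

```text
top 92.08790156983778 [ 0.5156916  -0.04199998] [0.00092623 0.00038778 0.00097989 0.00076622] tab [0.57728099 0.02528856]
tab [ 65.71760155 -63.58913775]
rib [-13.6960001   -0.10051783]
vialcap [-36.679679   -65.66506774]
scene 92.21364233137221 [ 0.52178134 -0.04090737] [0.00305213 0.00354949 0.0020561  0.00177614] tab [0.58322291 0.02651617]
[-0.6510985  -0.02989721  0.3911315 ] [0.26784807 0.59222253 0.21864334]
```

Run:
```python
from h import *
effector.grip(0.0)
f=np.radians(46.05); q=[np.cos(f),np.sin(f),0,0]
bot.movep([.577-.04,.025,.23],q)
p,d,c=cap("wrist"); cv2.imwrite("pics/w.png",p); np.save("w.npy",d)
for t in("tab","rib","vial"):
    for b in models.boxes_of(t,"wrist")[:2]:
        r=b["rect"]; u,v=r[0]*560,r[1]*420; print(t,round(b["conf"],2),np.round([u,v,r[2]*560,r[3]*420]),np.round(world(u,v,d[int(v),int(u)],c),4))
import pickle; pickle.dump(c,open("wc.pkl","wb"))
print(monitor.read_time_s(),monitor.read_position(),monitor.read_force())
```

```text
tab 0.8 [300. 194.  79.  31.] [0.559  0.026  0.0674]
rib 0.91 [253. 246.  88.  82.] [ 0.5171 -0.0243  0.0692]
4.7917 [0.53705211 0.02577951 0.22990558] [-0.30809172  0.39740745  0.4829097 ]
```

View pics/w.png

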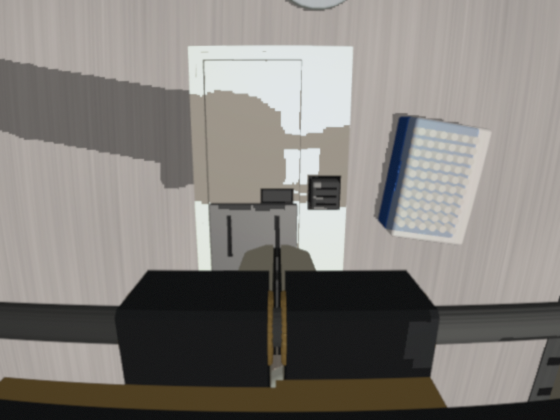

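Run:
```python
from h import *; import pickle
c=pickle.load(open("wc.pkl","rb")); d=np.load("w.npy")
print("cam",-np.array(c["R"]).T@np.array(c["t"]))
W=[ray(u,v,z,c) for u,v,z in((190,48,.06),(352,47,.06),(210,205,.068),(298,205,.068))]
th,R,t,r=fit(np.array([(192,55),(192,-85),(55,40),(55,-40)])/1000,W); print(np.degrees(th),t,r,R@[.065,-.064]+t)
for u,v in((325,192),(325,182),(325,200)): print(ray(u,v,.076,c),world(u,v,d[v,u],c))
p=cv2.imread("pics/w.png")[160:225,190:360]; cv2.imwrite("pics/w2.png",cv2.resize(p,None,fx=4.5,fy=4.5,interpolation=2))
```

```text
cam [0.53457709 0.09759311 0.39700107]
92.15071071267243 [ 0.51969282 -0.04078683] [0.00145361 0.00080862 0.00026059 0.00053513] [0.5812084  0.02656918]
[0.57967367 0.03067739 0.076     ] [0.57956923 0.03083235 0.07674339]
[0.57904633 0.03954623 0.076     ] [0.57902122 0.039579   0.07618121]
[0.58018559 0.0234985  0.076     ] [0.57988796 0.02398202 0.07809478]
```

View pics/w2.png

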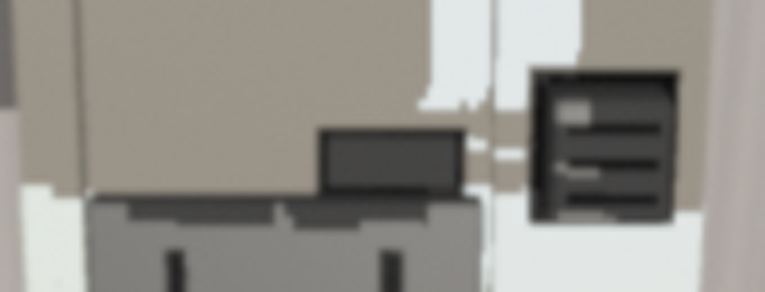

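Run:
```python
from h import *
x,y=.582,.0262
bot.move_l([x,y,.15],v=.12); bot.move_l([x,y,.085],v=.08)
print(monitor.read_force())
s=bot.move_l([x,y,.058],v=.012,stop_force=16)
print(s,monitor.read_position(),monitor.read_force()); 
bot.pause(.2);print(monitor.read_position(),monitor.read_force())
bot.move_l([x,y,.13],v=.12)
p,d,c=cap("scene"); cv2.imwrite("pics/s1.png",cv2.resize(p[120:330,120:380],None,fx=2.8,fy=2.8,interpolation=2))
print(monitor.read_time_s())
```

```text
[ 0.57560189  0.39509253 -0.22962599]
True [0.58202142 0.02620569 0.06836648] [-0.75551906  0.46207286  4.34394341]
[0.58205115 0.02621376 0.06839941] [ 0.33263387 -0.39926387  4.00715604]
9.0
```

View pics/s1.png

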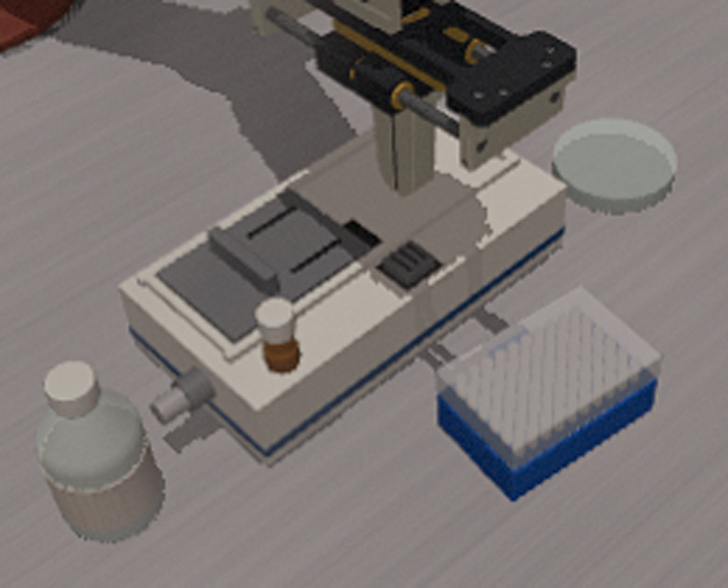

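Run:
```python
from h import *
x,y=.582,.0262
bot.move_l([x,y,.075],v=.1)
s=bot.move_l([x,y,.058],v=.012,stop_force=28); print(s,monitor.read_position(),monitor.read_force())
bot.move_l([x,y,.13],v=.12)
th=np.radians(92.12);R=np.array([[np.cos(th),-np.sin(th)],[np.sin(th),np.cos(th)]]);t=np.array([.518,-.0412])
P=lambda a,b,z:list(R@[a,b]+t)+[z]
bot.move_l(P(-.037,0,.13),v=.12)
print(bot.move_l(P(-.037,0,.0745),v=.06,stop_force=5))
print(bot.move_l(P(.0,0,.0745),v=.04,stop_force=10),monitor.read_position(),monitor.read_force())
print(bot.move_l(P(.086,0,.0745),v=.05,stop_force=10),monitor.read_position(),monitor.read_force())
bot.move_l(P(.078,0,.0745),v=.05); bot.move_l(P(.078,0,.15),v=.12); bot.move_l(P(-.03,.05,.22),v=.15)
p,d,c=cap("scene"); cv2.imwrite("pics/s2.png",cv2.resize(p[120:330,120:380],None,fx=2.8,fy=2.8,interpolation=2))
p,d,c=cap("top"); cv2.imwrite("pics/t2.png",cv2.resize(p[150:310,170:420],None,fx=3,fy=3,interpolation=2))
print(monitor.read_time_s())
```

```text
True [0.58201858 0.02622722 0.06836804] [-0.97628995  0.35251248  5.06452893]
False
False [ 0.51762831 -0.04072287  0.07427821] [ 0.12159368 -0.53875668 -0.03436695]
False [0.51488102 0.04471085 0.07457283] [ 0.02739636 -0.6220537  -0.10462575]
18.6667
```

View pics/s2.png

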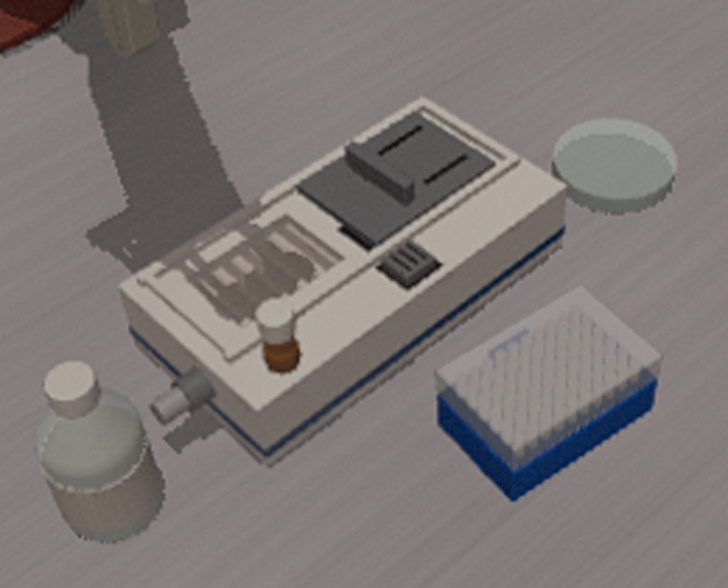

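View pics/t2.png

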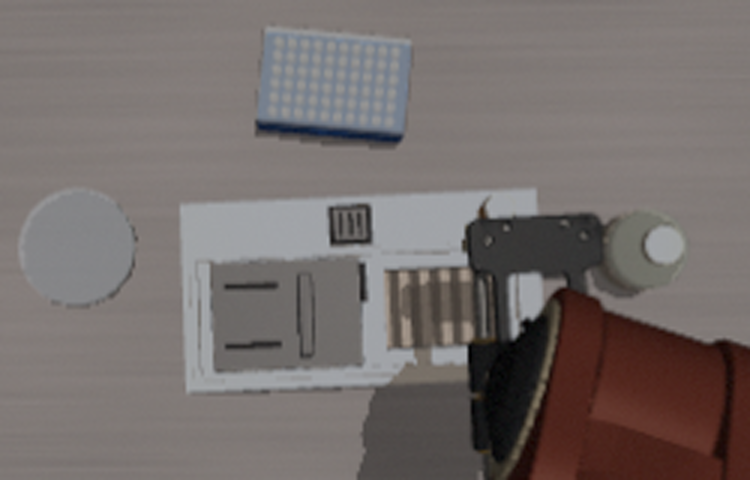

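The opening, centred near (430,308) in the top view, is fully clear. The lid's trailing edge is at column 363 and the opening's edge at 386. The lid lies flat between the rails, the tab is in, and the other things haven't moved.

```bash
python3 -c "
from h import *
print(order.job_done())"
```

```text
the job is handed in; nothing more can be done
None
```

I pressed the snap tab to its stop and pushed the lid flat along its guides onto the parking deck, leaving the filter opening completely uncovered; the vial, bottle, tip box and dish stayed in place, and I handed the job in at about 19 s.

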